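Set out the pot-size trial row in the shade house

TASK

Set out the pot-size trial: stand one empty clay pot upright in the middle of each drip saucer on the board, in order of size, with the smallest in the saucer next to the white row tag and the largest at the far end by the grey logger. Set the pots down gently rather than dropping them, leave the saucers where they are, and do not disturb the potted cutting beside them.

Things in the scene. Friction and masses are not known exactly. Their poses are not given: they have to be found in the camera images.
- pot36_center (a point): empty terracotta pot with a plain straight collar round its mouth, standing upright: 36 mm across at the collar (its widest part), 35 mm tall, collar 10 mm deep, tapering below it to 24 mm at the foot, about 30 g; the smallest of four. The point is on its axis, half-way up (17.5 mm above its foot); z is up along the axis
- pot47_center (a point): empty terracotta pot with a plain straight collar round its mouth, standing upright: 47 mm across at the collar (its widest part), 46 mm tall, collar 14 mm deep, tapering below it to 31 mm at the foot, about 65 g; the second smallest. The point is on its axis, half-way up (23.0 mm above its foot); z is up along the axis
- pot58_center (a point): empty terracotta pot with a plain straight collar round its mouth, standing upright: 58 mm across at the collar (its widest part), 57 mm tall, collar 17 mm deep, tapering below it to 38 mm at the foot, about 110 g; the second largest. The point is on its axis, half-way up (28.5 mm above its foot); z is up along the axis
- pot69_center (a point): empty terracotta pot with a plain straight collar round its mouth, standing upright: 69 mm across at the collar (its widest part), 68 mm tall, collar 20 mm deep, tapering below it to 46 mm at the foot, about 170 g; the largest. The point is on its axis, half-way up (34.0 mm above its foot); z is up along the axis
- saucer_a: one of four equal round dark grey drip saucers in a row on a raised wooden board (18 mm thick): 96 mm across the rim, 10 mm high, flat inside floor 76 mm across and 4 mm above its underside, loose, 160 g. Origin at the centre of its underside, z up. The letter does not tell its place in the row
- saucer_b: one of four equal round dark grey drip saucers in a row on a raised wooden board (18 mm thick): 96 mm across the rim, 10 mm high, flat inside floor 76 mm across and 4 mm above its underside, loose, 160 g. Origin at the centre of its underside, z up. The letter does not tell its place in the row
- saucer_c: one of four equal round dark grey drip saucers in a row on a raised wooden board (18 mm thick): 96 mm across the rim, 10 mm high, flat inside floor 76 mm across and 4 mm above its underside, loose, 160 g. Origin at the centre of its underside, z up. The letter does not tell its place in the row
- saucer_d: one of four equal round dark grey drip saucers in a row on a raised wooden board (18 mm thick): 96 mm across the rim, 10 mm high, flat inside floor 76 mm across and 4 mm above its underside, loose, 160 g. Origin at the centre of its underside, z up. The letter does not tell its place in the row
- row_tag: row tag: a small wooden block 50 x 45 mm, 22 mm high, with a sloping white plastic plate, 55 mm high in all, fixed at one end of the board, about 105 mm from the nearest saucer's centre (neighbouring saucers are about 120 mm apart). A grey data logger of 70 x 45 x 34 mm stands at the other end. Origin at the centre of the block's underside
- cutting_center (a point): bystander: a rooted vanilla cutting in a clear plastic cup 98 mm across and 107 mm tall, with its leaves about 155 mm tall and 160 mm across, loose, 300 g. The point is on the cup's axis, 55 mm above its foot; z up

How it is judged:
At the end, for the whole second after the job is handed in: Each pot stands upright (within 0.1 rad) on the floor of a saucer, its axis within 15 mm of the saucer's centre; counted from the row tag the pots of 36, 47, 58 and 69 mm stand in the first, second, third and fourth saucer; all are released and at rest ((horizontal distance between pot36_center and saucer_a below 0.015 m or horizontal distance between pot36_center and saucer_b below 0.015 m or horizontal distance between pot36_center and saucer_c below 0.015 m or horizontal distance between pot36_center and saucer_d below 0.015 m) and horizontal distance between pot36_center and row_tag between 0.045 and 0.165 m and height (world z) of pot36_center below 0.0445 m and angle between each of pot36_center, pot47_center, pot58_center, pot69_center's own z axis and vertical below 0.1 rad and linear speed of each of pot36, pot47, pot58, pot69 below 0.02 m/s and (horizontal distance between pot47_center and saucer_a below 0.015 m or horizontal distance between pot47_center and saucer_b below 0.015 m or horizontal distance between pot47_center and saucer_c below 0.015 m or horizontal distance between pot47_center and saucer_d below 0.015 m) and horizontal distance between pot47_center and row_tag between 0.165 and 0.285 m and height (world z) of pot47_center below 0.05 m and (horizontal distance between pot58_center and saucer_a below 0.015 m or horizontal distance between pot58_center and saucer_b below 0.015 m or horizontal distance between pot58_center and saucer_c below 0.015 m or horizontal distance between pot58_center and saucer_d below 0.015 m) and horizontal distance between pot58_center and row_tag between 0.285 and 0.405 m and height (world z) of pot58_center below 0.0555 m and (horizontal distance between pot69_center and saucer_a below 0.015 m or horizontal distance between pot69_center and saucer_b below 0.015 m or horizontal distance between pot69_center and saucer_c below 0.015 m or horizontal distance between pot69_center and saucer_d below 0.015 m) and horizontal distance between pot69_center and row_tag between 0.405 and 0.525 m and height (world z) of pot69_center below 0.061 m); the robot touches nothing.
It fails at once if a pot is dropped (faster than 0.7 m/s while no finger holds it, a fall of about 25 mm) ((linear speed of pot36 above 0.7 m/s and contact force between pot36 and the fingers below 0.05 N) or (linear speed of pot47 above 0.7 m/s and contact force between pot47 and the fingers below 0.05 N) or (linear speed of pot58 above 0.7 m/s and contact force between pot58 and the fingers below 0.05 N) or (linear speed of pot69 above 0.7 m/s and contact force between pot69 and the fingers below 0.05 N)).
It fails at once if a saucer is shifted by more than 25 mm (distance of any of saucer_a, saucer_b, saucer_c, saucer_d from where it was at the start of the episode above 0.025 m).
It fails at once if the cutting in its cup is shifted by more than 20 mm or tipped (distance of cutting_center from where it was at the start of the episode above 0.02 m or angle between cutting_center's own z axis and vertical above 0.3 rad).
It also fails if it takes over 99 s, if anything falls off the work surface, if the arm or the gripper's body presses on something with over 40 N, if the wrist force passes 120 N, or if a joint passes its speed limit or range.

ROBOT

A 6-joint arm with a two-finger parallel gripper is mounted at the origin on the work surface. World frame = base frame: x ahead of the robot, y to its left, z up, the work surface at z = 0. Lengths are in m, angles in rad, forces in N, time in s.
With the tool pointing down it reaches from about 0.275 to 0.75 m from the base axis. Payload 10.2 kg.
Tool frame: the origin (TCP) lies midway between the tips of the shut fingers; the grasp point (between the pads) lies 19 mm behind it (env.hold_point_z is the distance from the TCP to the grasp point, in m); z points along the fingers, y is the line along which they close (so a half turn about z gives the same grasp; the last joint's range is limited). The gripper opens to 85 mm and grips with 20 to 120 N. Pads are 22 mm wide; open, the fingers measure 114 mm over their backs; the gripper's body (76 mm by 85 mm) begins 54 mm behind the grasp point. The pads swing forward as they close: fully open they stand 13 mm farther back than shut.
Start: joints at [-1.524, 0.313, 1.498, -0, 1.331, -0.223], TCP at [0.14, -0.506, 0.192] pointing down, gripper open.
Joint ranges: [-2.94, 2.94], [-0.97, 2.17], [0.19, 2.56], [-1.23, 4.37], [0.02, 3.11], [-2.88, 2.88]. Speed limits (rad/s): [2.39, 2.39, 3.01, 3.14, 3.14, 3.14].

INTERFACE

Orientations are given as a unit quaternion [x, y, z, w].
In Python, from bench import env, kinematics, monitor, eyes, job gives the robot as it stands. The module is installed in compiled form; this text tells all that it offers. Calls block until the motion is done:
- env.reach(position, orientation): joint-space move of the TCP to a pose.
- env.movel(position, velocity=0.15, frame=None, guard=None): straight line of the TCP; frame=None keeps the orientation; velocity is the mean speed in m/s. With guard (N) it stops when the force on the tool has changed by that much, and returns True; else False.
- env.set_joints(angles): joint-space move.
- env.release() and env.close_gripper(effort=None): open the fingers fully, or close them until they stop; effort is the grip in N (None keeps the last).
- env.hold(seconds).
- kinematics.ik(position, orientation): joint angles nearest the present ones, or None.
- monitor.sense(): the state.
- eyes.grab_frame(name): name is "side" or "top" or "wrist"; returns a dict with "frame" (400x640x3 uint8, red, green, blue), "mtx" (3x3 intrinsics, pixels), "view" (4x4, takes a point from world to camera coordinates). Camera axes: x right, y down, z forward; pixel columns grow to the right and rows downward; lengths in m; the calibration is good to about 2 mm. A picture is of the moment at which its call begins. There is no depth.
A pose or a line that the arm cannot do raises env.MotionError and nothing moves.
- job.hand_in(): hands the job in; it is judged then, once.
The state is a dict: "clock": time; "joints": joint angles; "qvel": joint speeds; "joint_efforts": joint torques, N m; "position": TCP position; "ee_rot": TCP orientation; "contact_force": force on the tool from outside, world axes, zero at the start; "ft_torque": the same for the moment, N m; "finger_gap": opening from 0.0 (shut) to 1.0 (fully open); "gripper_force": force on a finger pad.
Only numpy, scipy, OpenCV 4.12 (cv2) and the standard library are available. Lean on these libraries where they do the work, as an engineer would, in place of code of your own. Each camera call takes 0.05 s, during which the arm holds its last target. There are 200 camera calls.

## Working session

There is one attempt and no reset: what is moved stays moved. The work goes in short steps, each a Python script; the robot and the scene stay as the last script left them, time stands still between calls to the robot, and variables do not carry over. Pictures are saved under pics/ and viewed, at most 14 in all, crops included, and the job is handed in when it is done.

```bash
mkdir -p pics && python3 - <<'E'
from bench import env, kinematics, monitor, eyes, job
import cv2, numpy as np
for n in ("top","side"):
    f=eyes.grab_frame(n); cv2.imwrite(f"pics/{n}0.png",f["frame"][:,:,::-1])
    np.savez(f"pics/{n}0.npz",**f)
    print(n,f["mtx"].round(1).tolist(),f["view"].round(3).tolist())
s=monitor.sense();print(s["position"],s["ee_rot"],s["clock"],s["finger_gap"],env.hold_point_z)
E
```

```text
top [[378.9, 0.0, 317.8], [0.0, 378.9, 198.0], [0.0, 0.0, 1.0]] [[0.021, -1.0, -0.004, 0.005], [-0.986, -0.02, -0.163, 0.532], [0.163, 0.007, -0.987, 0.925], [0.0, 0.0, 0.0, 1.0]]
side [[366.9, 0.0, 322.0], [0.0, 366.9, 198.1], [0.0, 0.0, 1.0]] [[-0.997, -0.075, 0.02, 0.517], [-0.055, 0.508, -0.86, 0.093], [0.055, -0.858, -0.511, 0.957], [0.0, 0.0, 0.0, 1.0]]
[ 0.1399134  -0.50574786  0.19191242] [ 9.90917449e-01  1.34470406e-01  6.99446128e-05 -5.60301797e-04] 0.1 0.9980830796728979 0.0187
```

View pics/top0.png

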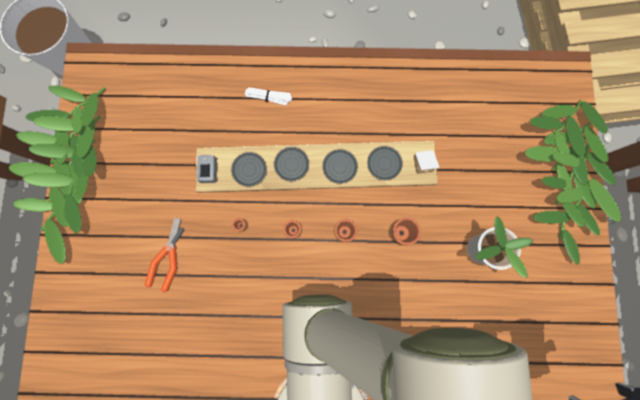

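View pics/side0.png

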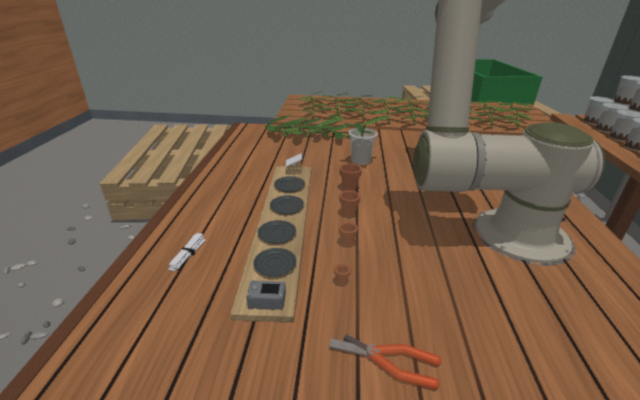

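The top view shows the tag at the right end (427,160). The saucers are at about (385,162), (340,166), (291,163) and (249,168), and the logger is at (206,168). The pots, smallest to largest, are at (240,225), (293,229), (345,231) and (405,231), so the order has to be reversed. The cutting at (500,248) is well clear. The side view agrees.

```bash
cat > meas.py <<'E'
import cv2, numpy as np
def cast(f,uv,z):
    R,t=f["view"][:3,:3],f["view"][:3,3]; c=-R.T@t
    d=R.T@np.linalg.inv(f["mtx"])@np.array([uv[0],uv[1],1.]); return c+d*(z-c[2])/d[2]
def blob(mask,uv,r):
    """largest contour in a window round uv: centroid and bounding rectangle"""
    m=np.zeros_like(mask); cv2.circle(m,uv,r,255,-1); m&=mask
    c=max(cv2.findContours(m,cv2.RETR_EXTERNAL,cv2.CHAIN_APPROX_NONE)[0],key=cv2.contourArea)
    h=cv2.convexHull(c); M=cv2.moments(h); return (M["m10"]/M["m00"],M["m01"]/M["m00"]),cv2.boundingRect(h)
E
python3 - <<'E'
from meas import *
f=dict(np.load("pics/top0.npz")); im=f["frame"]; hsv=cv2.cvtColor(im,cv2.COLOR_RGB2HSV)
grey=cv2.inRange(hsv,(0,0,0),(180,90,125))
I=im.astype(int); terra=((I[:,:,1]<0.55*I[:,:,0])&(I[:,:,2]>0.55*I[:,:,1])).astype(np.uint8)*255
print(I[225,225:255].tolist())
for uv in [(385,162),(340,166),(291,163),(249,168)]:
    c,b=blob(grey,uv,25); p=cast(f,c,.028); print("saucer",p.round(4),b,round(b[2]*(1-.028)/379*1000))
for uv,d,h,k in [((240,225),36,35,10),((293,229),47,46,14),((345,231),58,57,17),((405,231),69,68,20)]:
    c,b=blob(terra,uv,22); p=cast(f,c,(h-k/2)/1000); print("pot",d,p.round(4),b,round(b[2]*(1-h/1000)/379*1000))
out=np.vstack([im[130:260,180:450,::-1],cv2.merge([grey,terra,terra])[130:260,180:450]])
cv2.imwrite("pics/m0.png",cv2.resize(out,None,fx=2.2,fy=2.2,interpolation=0))
E
```

```text
[[204, 141, 93], [204, 140, 93], [205, 142, 93], [208, 144, 94], [210, 144, 95], [208, 143, 94], [208, 137, 92], [208, 130, 90], [186, 115, 81], [143, 89, 65], [115, 73, 53], [117, 74, 54], [142, 89, 64], [169, 106, 77], [149, 98, 76], [109, 82, 70], [106, 81, 69], [146, 96, 73], [190, 117, 84], [194, 119, 84], [157, 98, 69], [131, 89, 61], [145, 101, 68], [187, 129, 86], [209, 144, 94], [213, 147, 96], [213, 147, 97], [211, 145, 96], [209, 144, 94], [208, 144, 94]]
saucer [ 0.6314 -0.1575  0.028 ] (368, 147, 34, 33) 87
saucer [ 0.6204 -0.0394  0.028 ] (323, 150, 34, 33) 87
saucer [0.624  0.0882 0.028 ] (275, 148, 34, 33) 87
saucer [0.6075 0.2002 0.028 ] (232, 153, 34, 33) 87Traceback (most recent call last):
  File "<stdin>", line 9, in <module>
  File "meas.py", line 8, in blob
    c=max(cv2.findContours(m,cv2.RETR_EXTERNAL,cv2.CHAIN_APPROX_NONE)[0],key=cv2.contourArea)
ValueError: max() iterable argument is empty
```

```bash
python3 - <<'E'
from meas import *
f=dict(np.load("pics/top0.npz")); im=f["frame"]; hsv=cv2.cvtColor(im,cv2.COLOR_RGB2HSV)
grey=cv2.inRange(hsv,(0,0,0),(180,90,125))
I=im.astype(float)+1; terra=((I[:,:,1]<0.655*I[:,:,0])).astype(np.uint8)*255
for uv,d,h,k in [((240,225),36,35,10),((293,229),47,46,14),((345,231),58,57,17),((405,231),69,68,20)]:
    c,b=blob(terra,uv,24); p=cast(f,c,(h-k/2)/1000); print("pot",d,np.round(c,1),p.round(4),b,np.array(b[2:])*(1-h/1000)/379*1000)
out=np.vstack([im[130:260,180:450,::-1],cv2.merge([grey,terra,terra])[130:260,180:450]])
cv2.imwrite("pics/m0.png",cv2.resize(out,None,fx=2.2,fy=2.2,interpolation=0))
E
```

```text
pot 36 [238.3 224.4] [0.4606 0.2188 0.03  ] (232, 218, 14, 14) [35.64643799 35.64643799]
pot 47 [291.9 228.6] [0.452  0.0802 0.039 ] (283, 220, 19, 18) [47.82585752 45.30870712]
pot 58 [345.4 230. ] [ 0.4505 -0.0548  0.0485] (334, 219, 24, 23) [59.71503958 57.22691293]
pot 69 [406.  230.9] [ 0.4506 -0.2044  0.058 ] (392, 217, 29, 28) [71.31398417 68.85488127]
```

View pics/m0.png

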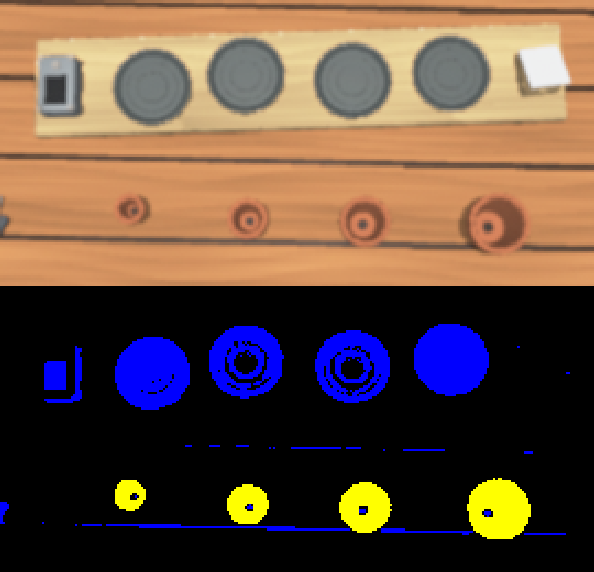

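The masks give pot widths of 36, 48, 60 and 71 mm, which match the stated sizes, and saucer spacing of about 120 mm. Next I'll hover over the largest pot, check with the wrist camera, and test both tool yaws with IK.

```bash
cat > rob.py <<'E'
from bench import env, kinematics, monitor, eyes, job
from meas import *
POT={69:(.4506,-.2044,.068,.020),58:(.4505,-.0548,.057,.017),47:(.452,.0802,.046,.014),36:(.4606,.2188,.035,.010)}
SAU={36:(.6314,-.1575),47:(.6204,-.0394),58:(.624,.0882),69:(.6075,.2002)}
a=np.pi/4; Q=[np.cos(a),np.sin(a),0.,0.]; Q2=[np.cos(a),-np.sin(a),0.,0.]
def tcp_z(d):   # TCP height (foot at 0) that puts the pads at mid collar
    h,k=POT[d][2:]; w=d/85; return h-k/2-env.hold_point_z-.013*(w+w*w)/2
E
python3 - <<'E'
from rob import *
for q in (Q,Q2):
    print([None if (j:=kinematics.ik([x,y,.2],q)) is None else np.round(j,2).tolist() for x,y in [POT[69][:2],SAU[69],POT[36][:2],SAU[36]]])
print([round(tcp_z(d),4) for d in POT])
q=min((Q,Q2),key=lambda q:9 if (j:=kinematics.ik([*POT[69][:2],.2],q)) is None else abs(j[5]))
env.reach([*POT[69][:2],.2],q)
f=eyes.grab_frame("wrist"); np.savez("pics/w0.npz",**f); cv2.imwrite("pics/w0.png",f["frame"][:,:,::-1])
s=monitor.sense(); print(s["position"],s["ee_rot"],s["clock"],s["contact_force"])
E
```

```text
[[-0.66, 0.24, 1.57, -0.0, 1.33, -0.66], [0.14, 0.57, 1.1, -0.0, 1.48, 0.14], [0.21, 0.27, 1.53, -0.0, 1.34, 0.21], [-0.42, 0.6, 1.05, -0.0, 1.49, -0.42]]
[[-0.66, 0.24, 1.57, -0.0, 1.33, 2.48], None, None, [-0.42, 0.6, 1.05, -0.0, 1.49, 2.72]]
[0.0297, 0.0223, 0.0147, 0.0074]
[ 0.45029538 -0.20523831  0.1999265 ] [ 7.07751986e-01  7.06460983e-01 -7.53808739e-05 -1.83576444e-05] 1.7417 [-0.73295455 -0.14459261  0.32644389]
```

View pics/w0.png

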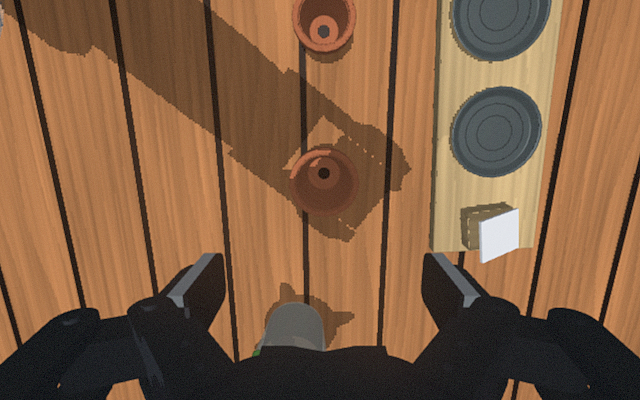

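The wrist view shows pot69 at about (324,181), and saucers 1 and 2 at (497,131) and (500,12). I'll cross-check these against the top-camera values.

```bash
python3 - <<'E'
from meas import *
f=dict(np.load("pics/w0.npz")); im=f["frame"]; hsv=cv2.cvtColor(im,cv2.COLOR_RGB2HSV)
grey=cv2.inRange(hsv,(0,0,0),(180,90,125)); I=im.astype(float)+1
terra=((I[:,:,1]<0.655*I[:,:,0])).astype(np.uint8)*255
c,b=blob(grey,(497,131),55); print("s1",cast(f,c,.026).round(4),b)
c,b=blob(terra,(324,181),48); print("p69",np.round(c,1),b)
for z in(.05,.058,.068): print(cast(f,c,z).round(4))
print("inner foot", cast(f,(324,173),.005).round(4), "cam",(-f["view"][:3,:3].T@f["view"][:3,3]).round(3))
E
```

```text
s1 [ 0.6348 -0.1547  0.026 ] (450, 86, 92, 91)
p69 [323.6 181.8] (289, 146, 72, 72)
[ 0.4522 -0.2043  0.05  ]
[ 0.4521 -0.2027  0.058 ]
[ 0.4521 -0.2007  0.068 ]
inner foot [ 0.4527 -0.2028  0.005 ] cam [ 0.452 -0.139  0.382]
```

The two cameras agree within about 3 mm, so I'll pick and place pot69 first.

```bash
cat >> rob.py <<'E'
def pick(d,xy):
    z=tcp_z(d); env.release(); env.reach([*xy,max(z+.09,.14)],Q)
    g=env.movel([*xy,z],.12,guard=8); env.close_gripper(effort=25)
    s=monitor.sense(); print("pick",d,"guard",g,"gap mm",round(s["finger_gap"]*85,1),"force",s["gripper_force"],s["position"].round(4))
    env.movel([*xy,z+.15],.15)
    s=monitor.sense(); print(" lifted gap",round(s["finger_gap"]*85,1),"clock",s["clock"])
def place(d,xy):
    z=tcp_z(d)+.022; env.reach([*xy,z+.10],Q); env.movel([*xy,z+.012],.12); env.hold(.3)
    g=env.movel([*xy,z-.003],.02,guard=3)
    s=monitor.sense(); print("place",d,"guard",g,"dz mm",round((s["position"][2]-z)*1000,1),s["position"].round(4),s["contact_force"].round(1))
    return s
def leave(xy,z):
    env.release(); env.movel([*xy,z+.10],.12); print("clock",monitor.sense()["clock"])
E
python3 - <<'E'
from rob import *
pick(69,(.4514,-.2036))
f=eyes.grab_frame("wrist"); cv2.imwrite("pics/w1.png",f["frame"][:,:,::-1])
E
```

```text
pick 69 guard False gap mm -0.3 force 0.0 [ 0.4514 -0.2036  0.0297]
 lifted gap 0.0 clock 5.2917
```

View pics/w1.png

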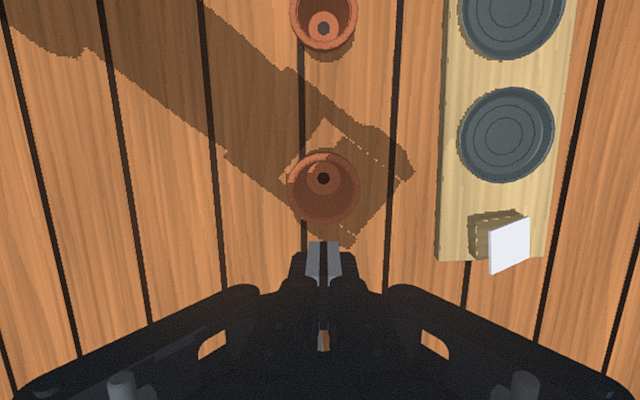

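The fingers shut on nothing, and the pot still stands at about (323,188). I'll check where it is now and where the TCP projects, to see why the grasp missed.

```bash
python3 - <<'E'
from rob import *
s=monitor.sense(); print(s["position"],s["ee_rot"].round(3))
for n in("wrist","top"):
    f=eyes.grab_frame(n); I=f["frame"].astype(float)+1
    terra=((I[:,:,1]<0.655*I[:,:,0])).astype(np.uint8)*255
    def proj(p): 
        q=f["mtx"]@(f["view"]@np.r_[p,1])[:3]; return (q[:2]/q[2]).round(1)
    print(n,"tcp",proj(s["position"]),"hold",proj(s["position"]+[0,0,.0187]))
    c,b=blob(terra,(323,188) if n=="wrist" else (406,231),50 if n=="wrist" else 24)
    print(np.round(c,1),b,cast(f,c,.058).round(4))
    cv2.imwrite(f"pics/{n}2.png",f["frame"][:,:,::-1])
f=eyes.grab_frame("side"); cv2.imwrite("pics/side2.png",cv2.resize(f["frame"][110:310,230:450,::-1],None,fx=3,fy=3))
E
```

```text
[ 0.45105111 -0.20333724  0.17888004] [ 0.707  0.707 -0.    -0.001]
wrist tcp [320.9 232.6] hold [320.6 244.6]
[323.  187.9] (286, 151, 75, 75) [ 0.4521 -0.2025  0.058 ]
top tcp [418.1 226.4] hold [420.4 225.6]
[397.5 225.6] (392, 218, 14, 18) [ 0.4633 -0.1836  0.058 ]
```

View pics/side2.png

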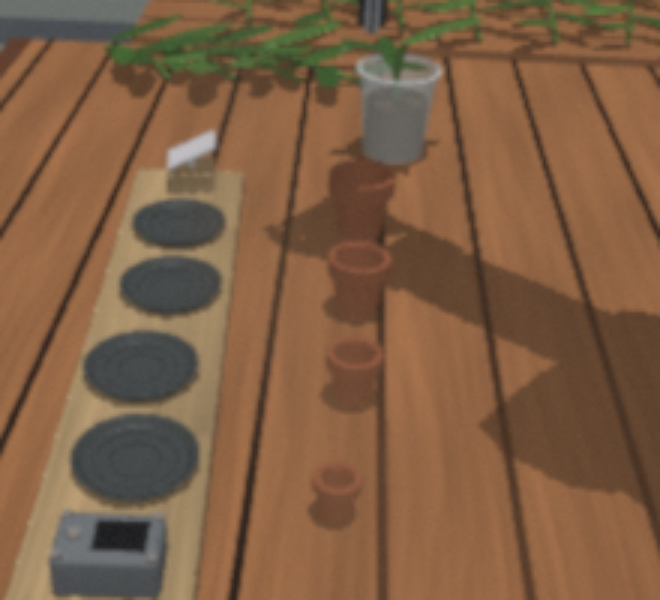

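View top2.

```bash
python3 - <<'E'
from rob import *
s=monitor.sense()
f=eyes.grab_frame("side")
q=f["mtx"]@(f["view"]@np.r_[s["position"],1])[:3]; print("side tcp",q[:2]/q[2], "seen tip ~",(230+372/3,110+30/3))
for z,p in ((.068,[.4514,-.2036]),(0,[.4514,-.2036])):
    q=f["mtx"]@(f["view"]@np.r_[p,z,1])[:3]; print("pot",z,q[:2]/q[2])
g=eyes.grab_frame("top")["frame"]
out=np.hstack([f["frame"][60:200,290:430,::-1],g[150:290,340:480,::-1]])
cv2.imwrite("pics/c3.png",cv2.resize(out,None,fx=2.8,fy=2.8,interpolation=cv2.INTER_CUBIC))
E
```

```text
side tcp [351.55659848 133.07099431] seen tip ~ (354.0, 120.0)
pot 0.068 [349.28140169 167.61361901]
pot 0 [348.0400663 187.0759531]
```

View pics/c3.png

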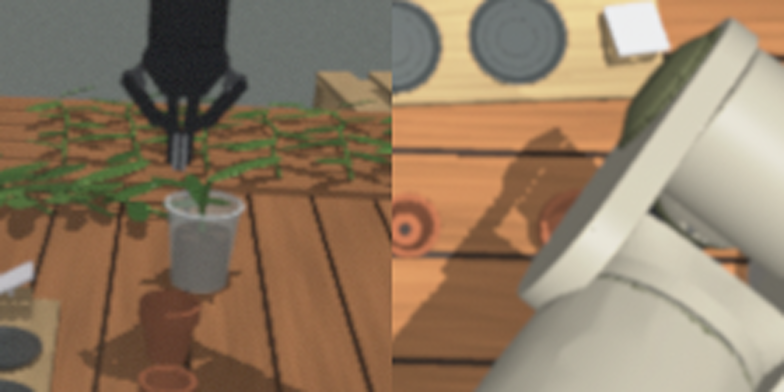

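In the side view the shut tip is at about (354,120), but the reported TCP projects to (352,133). That puts the real fingertips roughly 35–40 mm above the stated TCP, so the fingers closed just over the rim. I'll measure the tool length by touching the table with the shut fingers at a clear spot.

```bash
python3 - <<'E'
from rob import *
x,y=.36,-.13
env.reach([x,y,.10],Q)
g=env.movel([x,y,.05],.1,guard=6); env.hold(.2)
if not g:
    g=env.movel([x,y,-.06],.03,guard=4)
s=monitor.sense(); print(g,s["position"].round(4),s["contact_force"].round(2),s["clock"])
for n in("wrist","side"):
    f=eyes.grab_frame(n)
    for dz in(0,-s["position"][2]):
        q=f["mtx"]@(f["view"]@np.r_[s["position"]+[0,0,dz],1])[:3]; print(n,dz,(q[:2]/q[2]).round(1),"depth",q[2].round(3))
    if n=="wrist": w=f["frame"][170:310,220:420,::-1]
    else: sd=f["frame"][90:230,250:450,::-1]
cv2.imwrite("pics/c4.png",cv2.resize(np.vstack([w,sd]),None,fx=2.1,fy=2.1,interpolation=cv2.INTER_CUBIC))
env.movel([x,y,.10],.15)
E
```

```text
True [ 0.36   -0.13   -0.0389] [-0.94  1.45  7.62] 9.65
wrist 0 [320.8 232.6] depth 0.193
wrist 0.03886872185540032 [320.3 260.7] depth 0.155
side 0 [377.2 211.7] depth 1.108
side 0.03886872185540032 [378.5 200.7] depth 1.088
```

View pics/c4.png

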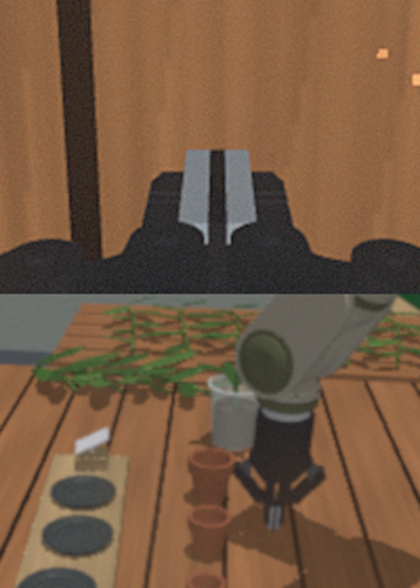

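The shut tips touched the table at a reported z of −0.039, so the tool is 38.5 mm shorter than its frame says. Both views agree: the tips line up with z=0 there and there is no notable sideways offset. I'll apply the correction and pick again.

```bash
sed -i 's/return h-k\/2-env.hold_point_z/return h-k\/2-.0385-env.hold_point_z/; s/max(z+.09,.14)/z+.11/' rob.py && python3 - <<'E'
from rob import *
pick(69,(.4514,-.2036))
f=eyes.grab_frame("wrist"); cv2.imwrite("pics/w5.png",f["frame"][:,:,::-1])
E
```

```text
pick 69 guard False gap mm 69.4 force 26.9935150584206 [ 0.4518 -0.2039 -0.0078]
 lifted gap 68.7 clock 14.675
```

View pics/w5.png

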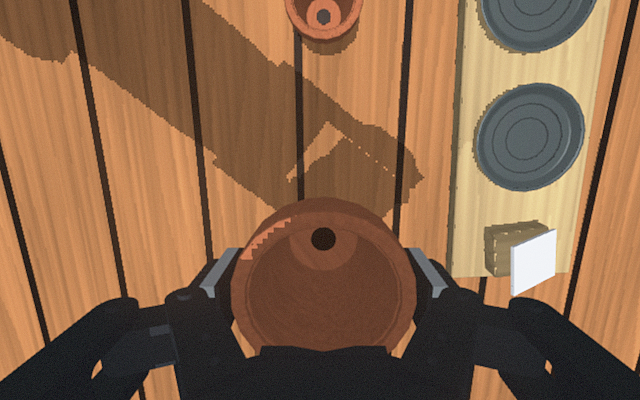

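Pot69 is held upright, with the gap reading 69 mm. Placing it in saucer 4.

```bash
python3 - <<'E'
from rob import *
xy=np.array(SAU[69])+.002
s=place(69,xy); 
if abs(s["position"][2]-tcp_z(69)-.022)<.006:
    leave(xy,s["position"][2])
f=eyes.grab_frame("wrist"); cv2.imwrite("pics/w6.png",f["frame"][:,:,::-1]); np.savez("pics/w6.npz",**f)
E
```

```text
place 69 guard True dz mm 1.0 [0.6094 0.2022 0.0143] [-2.2  0.4  4.3]
clock 19.3833
```

View pics/w6.png

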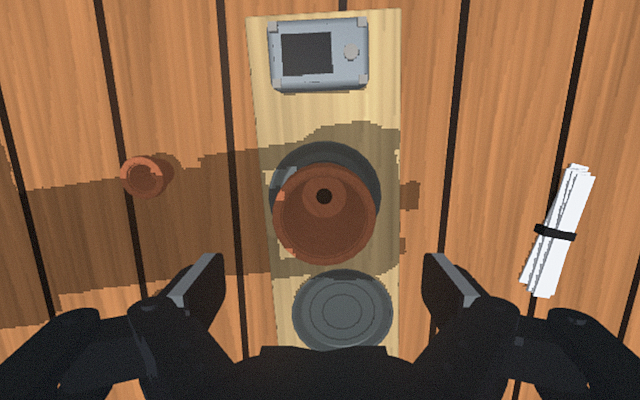

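Pot69 stands released in the saucer by the logger: rim centre at about (324,214), inside the saucer spanning columns 270–381. Now the other three, with gap and height checks that stop the run.

```bash
python3 - <<'E'
from rob import *
for d in (58,47,36):
    pick(d,np.array(POT[d][:2])+.001)
    assert abs(monitor.sense()["finger_gap"]*85-d)<4
    xy=np.array(SAU[d])+.002; s=place(d,xy)
    assert abs(s["position"][2]-tcp_z(d)-.022)<.005
    leave(xy,s["position"][2])
s=monitor.sense(); env.movel([.5,-.05,.2],.25); env.reach([.30,-.30,.25],Q)
f=eyes.grab_frame("top"); np.savez("pics/top7.npz",**f)
g=eyes.grab_frame("side"); cv2.imwrite("pics/c7.png",cv2.resize(np.hstack([f["frame"][110:250,180:450,::-1],g["frame"][140:280,230:350,::-1]]),None,fx=2,fy=2,interpolation=cv2.INTER_CUBIC))
I=f["frame"].astype(float)+1; terra=((I[:,:,1]<0.655*I[:,:,0])).astype(np.uint8)*255
for d,x in SAU.items():
    h,k=POT[d][2:]; z=.022+h-k/2; q=f["mtx"]@(f["view"]@np.r_[x,z,1])[:3]
    c,b=blob(terra,tuple(int(v) for v in (q[:2]/q[2]).round()),24); print(d,b,"off saucer mm",((cast(f,c,z)[:2]-x)*1000).round(1))
print(monitor.sense()["clock"])
E
```

```text
pick 58 guard False gap mm 58.0 force 25.762062454596162 [ 0.4519 -0.0539 -0.0155]
 lifted gap 58.1 clock 23.3917
place 58 guard True dz mm 0.8 [0.6259 0.0902 0.0066] [-0.7  0.7  5.3]
clock 27.4333
pick 47 guard False gap mm 45.4 force 25.758805386722088 [ 0.4533  0.0812 -0.0233]
 lifted gap 45.4 clock 31.05
place 47 guard True dz mm 0.5 [ 0.6222 -0.0374 -0.0013] [-0.7  0.9  4.6]
clock 35.1083
pick 36 guard False gap mm 35.6 force 24.847066048532724 [ 0.4618  0.2198 -0.0307]
 lifted gap 35.8 clock 39.2167
place 36 guard True dz mm 0.5 [ 0.6333 -0.1554 -0.0087] [-1.3 -0.4  4.3]
clock 44.025
36 (379, 154, 14, 13) off saucer mm [0.7 1.6]
47 (332, 154, 17, 18) off saucer mm [0.8 1.2]
58 (279, 149, 22, 22) off saucer mm [0.8 1.6]
69 (231, 151, 27, 27) off saucer mm [0.4 1.8]
46.3167
```

View pics/c7.png

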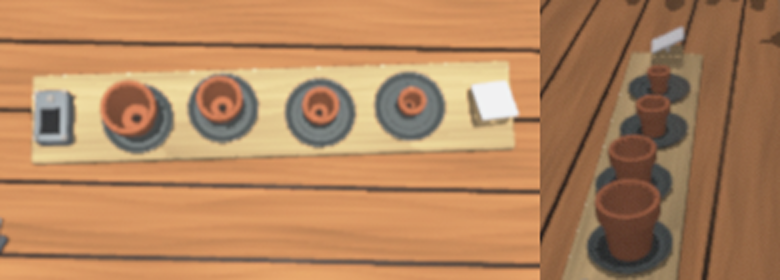

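The picture shows all four pots upright and centred in the saucers, within about 2 mm. They run from smallest by the white tag (crop 411,100) to largest by the logger (crop 130,108), and the arm is clear.

```bash
python3 -c "
from bench import job
print(job.hand_in())"
```

```text
the job is handed in; nothing more can be done
None
```

All four pots stand upright in the saucers, smallest by the row tag to largest by the logger, each about 2 mm off centre by the top camera; the job was handed in after about 46 s and the call returned no verdict.

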